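Find the loose clamping lever on a sorting-frame upright, nip it up and mark it

ROBOT

A 6-joint arm with a two-finger parallel gripper is mounted at the origin on the work surface. World frame = base frame: x ahead of the robot, y to its left, z up, the work surface at z = 0. Lengths are in mm, angles in rad, forces in N, time in s.
With the tool pointing down it reaches from about 325 to 775 mm from the base axis. Payload 5.5 kg.
Tool frame: the origin (TCP) lies midway between the tips of the shut fingers; the grasp point (between the pads) lies 19 mm behind it; x points along the fingers, y is the direction in which the jaws open and shut, and the axes are right-handed (so a half turn about x gives the same grasp; the last joint's range is limited). The gripper opens to 85 mm and grips with 20 to 120 N. Pads are 22 mm wide; open, the fingers measure 114 mm over their backs; the gripper's body (76 mm by 85 mm) begins 54 mm behind the grasp point. The pads swing forward as they close: fully open they stand 13 mm farther back than shut.
Start: joints at [-1.227, 0.091, 1.231, -0, 1.82, -0.057], TCP at [234.094, -552.464, 231.275] pointing down, gripper open.
Joint ranges: [-2.87, 2.87], [-0.86, 2.18], [0.17, 2.46], [-1.51, 4.65], [0.06, 2.69], [-2.65, 2.65]. Speed limits (rad/s): [2.57, 2.57, 3.01, 3.14, 3.14, 3.14].

INTERFACE

Orientations are given as a rotation vector (axis times angle).
In Python, from plant import manip gives the robot as it stands. Calls block until the motion is done:
- manip.move_pose(position, orientation): joint-space move of the TCP to a pose.
- manip.move_l(position, vel=150, orientation=None, stop_force=None): straight line of the TCP; orientation=None keeps the orientation; vel is the mean speed in mm/s. With stop_force (N) it stops when the force on the tool has changed by that much, and returns True; else False.
- manip.goto_joints(angles): joint-space move.
- manip.set_gripper(opening, grip_force=None): finger opening in mm; grip_force is the grip in N (None keeps the last); returns when the fingers have stopped.
- manip.pause(seconds).
- manip.solve_ik(position, orientation): joint angles nearest the present ones, or None.
- manip.read_state(): the state.
- manip.get_image(name): name is "scene" or "side" or "wrist"; returns a dict with "pixels" (480x640x3 uint8, red, green, blue), "depth" (480x640 float32, mm along the optical axis (not along the pixel's ray), 0 where there is no reading), "intrinsics" (3x3 intrinsics, pixels), "k1" (the pictures are not rectified: a ray, as slopes to the right and down, at radius r is drawn at 1 + k1 r^2 times it, then the intrinsics apply), "pose" (4x4, takes a point from camera to world coordinates); the wrist camera has in their place "T_tool_cam" (4x4, takes a point from camera to tool coordinates, whose origin is the TCP and whose axes are the tool frame's). Camera axes: x right, y up, looking along -z (the intrinsics and any distortion apply to the point x, -y, -z); pixel columns grow to the right and rows downward; lengths in mm; the calibration is good to about 2 mm. A picture is of the moment at which its call begins: read the wrist's pose just before it.
A pose or a line that the arm cannot do raises manip.Unreachable and nothing moves.
- manip.job_done(): hands the job in, once; it reports no verdict.
The state is a dict: "time": time; "q": joint angles; "joint_vel": joint speeds; "joint_torque": joint torques, N m; "tcp_pos": TCP position; "tool_rot": TCP orientation; "ft_force": force on the tool from outside, world axes, zero at the start; "ft_torque": the same for the moment, N m; "grip_width": finger opening in mm.
Only numpy, scipy, OpenCV 4.12 (cv2) and the standard library are available. Lean on these libraries where they do the work, as an engineer would, in place of code of your own. Each camera call takes 0.05 s, during which the arm holds its last target.

TASK

One of the three black clamping levers on this sorting-frame upright has worked loose: find it by pushing the levers clockwise (the tightening direction) with about 10 N, and never 20 N, so that the tight ones do not slip. Turn the loose one clockwise until it comes up solid under the same 10 N push and leave it there, then set the marker magnet down standing on the flat shelf arm of that lever's bracket, for the fitter to see. Leave everything else on the bench alone.

Things in the scene. Friction and masses are not known exactly. Their poses are not given: they have to be found in the camera images.
- upright: Dark steel upright of a letter-sorting frame, lying fixed on the bench: 660 mm long (its y axis), 64 mm wide (x), top face 30 mm above the bench; foot plate at the +y end. Origin: centre of its underside, on the bench.
- marker_center (a point): Centre of the marker magnet: a plain upright cylinder, 28 mm diameter, 40 mm high, 60 g, grey with a steel base (the magnet is too weak to be felt), loose; it starts standing on the upright's top face near the -y end. This point is 20 mm above its foot; z is its axis.
- bracket_a: One of three identical grey shelf brackets fixed across the upright. Origin: on the lever's turning axis, at the underside of the bracket plate, 30 mm above the bench; z up; x points along its flat shelf arm, away from the lever's side. The arm runs from x = 34 to 151 mm, is 50 mm wide, and its flat top is 4 mm above the origin.
- bracket_a_pad (a point): Middle of the free flat top of that bracket's shelf arm (85 mm along the bracket's x from the lever axis), where the marker can stand; axes as the bracket's.
- lever_a: Black clamping lever of that bracket, turning about the vertical; clockwise from above tightens. Origin: on its axis, 36 mm above the bench; hub 27 mm diameter, 37 mm high. Its x points out along the arm, a round bar 13 mm thick reaching 88 mm from the axis. At the start it points along the bracket's -x or up to 30 degrees from it towards -y. Tight and loose ones look alike.
- lever_a_push (a point): Point on that lever's arm, 70 mm from the axis, 69 mm above the bench, axes as the lever's: push sideways here with closed fingers, tips down to 45 mm above the bench. A tight lever winds up 2 to 3 mm under 10 N, springs back and holds beyond 20 N. A loose one gives at 2 to 4 N and turns on, 28 to 52 degrees in all, until it stops solid (fully home) and stays there when released.
- bracket_b: One of three identical grey shelf brackets fixed across the upright. Origin: on the lever's turning axis, at the underside of the bracket plate, 30 mm above the bench; z up; x points along its flat shelf arm, away from the lever's side. The arm runs from x = 34 to 151 mm, is 50 mm wide, and its flat top is 4 mm above the origin.
- bracket_b_pad (a point): Middle of the free flat top of that bracket's shelf arm (85 mm along the bracket's x from the lever axis), where the marker can stand; axes as the bracket's.
- lever_b: Black clamping lever of that bracket, turning about the vertical; clockwise from above tightens. Origin: on its axis, 36 mm above the bench; hub 27 mm diameter, 37 mm high. Its x points out along the arm, a round bar 13 mm thick reaching 88 mm from the axis. At the start it points along the bracket's -x or up to 30 degrees from it towards -y. Tight and loose ones look alike.
- lever_b_push (a point): Point on that lever's arm, 70 mm from the axis, 69 mm above the bench, axes as the lever's: push sideways here with closed fingers, tips down to 45 mm above the bench. A tight lever winds up 2 to 3 mm under 10 N, springs back and holds beyond 20 N. A loose one gives at 2 to 4 N and turns on, 28 to 52 degrees in all, until it stops solid (fully home) and stays there when released.
- bracket_c: One of three identical grey shelf brackets fixed across the upright. Origin: on the lever's turning axis, at the underside of the bracket plate, 30 mm above the bench; z up; x points along its flat shelf arm, away from the lever's side. The arm runs from x = 34 to 151 mm, is 50 mm wide, and its flat top is 4 mm above the origin.
- bracket_c_pad (a point): Middle of the free flat top of that bracket's shelf arm (85 mm along the bracket's x from the lever axis), where the marker can stand; axes as the bracket's.
- lever_c: Black clamping lever of that bracket, turning about the vertical; clockwise from above tightens. Origin: on its axis, 36 mm above the bench; hub 27 mm diameter, 37 mm high. Its x points out along the arm, a round bar 13 mm thick reaching 88 mm from the axis. At the start it points along the bracket's -x or up to 30 degrees from it towards -y. Tight and loose ones look alike.
- lever_c_push (a point): Point on that lever's arm, 70 mm from the axis, 69 mm above the bench, axes as the lever's: push sideways here with closed fingers, tips down to 45 mm above the bench. A tight lever winds up 2 to 3 mm under 10 N, springs back and holds beyond 20 N. A loose one gives at 2 to 4 N and turns on, 28 to 52 degrees in all, until it stops solid (fully home) and stays there when released.
- tin: Bystander, leave alone: small open steel tin of spare nuts, 62 x 82 mm, 22 mm high, on the bench between two bracket arms; origin on the bench under its centre.
- spare_lever: Bystander, leave alone: spare black clamping lever lying loose on the bench among the bracket arms; origin on the bench under its hub.

How it is judged (in metres and radians):
On the way, in this order (a step that is already met when the one before it is completed fails the run):
1. the lever that gives has been turned clockwise up to its solid stop (across to the +y side of its bracket) and pressed there with more than 7 N (((y of lever_a_push in the frame of bracket_a above 0.022 m and contact force between anything else and lever_a above 7 N) or (y of lever_b_push in the frame of bracket_b above 0.022 m and contact force between anything else and lever_b above 7 N) or (y of lever_c_push in the frame of bracket_c above 0.022 m and contact force between anything else and lever_c above 7 N))), for 0.1 s.
2. the marker magnet stands on the shelf arm of that lever's bracket (((y of lever_a_push in the frame of bracket_a above 0.022 m and x of marker_center in the frame of bracket_a_pad between -0.035 and 0.045 m and y of marker_center in the frame of bracket_a_pad between -0.022 and 0.022 m and z of marker_center in the frame of bracket_a_pad between 0.015 and 0.025 m) or (y of lever_b_push in the frame of bracket_b above 0.022 m and x of marker_center in the frame of bracket_b_pad between -0.035 and 0.045 m and y of marker_center in the frame of bracket_b_pad between -0.022 and 0.022 m and z of marker_center in the frame of bracket_b_pad between 0.015 and 0.025 m) or (y of lever_c_push in the frame of bracket_c above 0.022 m and x of marker_center in the frame of bracket_c_pad between -0.035 and 0.045 m and y of marker_center in the frame of bracket_c_pad between -0.022 and 0.022 m and z of marker_center in the frame of bracket_c_pad between 0.015 and 0.025 m)) and angle between marker_center's own z axis and vertical below 0.12 rad and linear speed of marker below 0.02 m/s), for 0.2 s.
At the end, for the whole second after the job is handed in: The loose lever is left turned home (within about 7 degrees of its solid stop); the marker stands upright, at rest, on the flat shelf arm of that lever's bracket, its axis 3 mm or more inside the edges (all of step 2); the robot touches nothing.
It fails at once if a lever is forced: more than 20 N of contact on it (a tight one would slip) (contact force between anything else and lever_a above 20 N or contact force between anything else and lever_b above 20 N or contact force between anything else and lever_c above 20 N).
It fails at once if a second lever, thus a tight one, is shifted by more than 7 mm at 70 mm from its axis (distance of each of lever_a_push, lever_b_push from where it was at the start of the episode above 0.007 m or distance of each of lever_b_push, lever_c_push from where it was at the start of the episode above 0.007 m or distance of each of lever_a_push, lever_c_push from where it was at the start of the episode above 0.007 m).
It fails at once if the marker is dropped from more than about 25 mm (linear speed of marker above 0.7 m/s and contact force between the fingers and marker below 0.01 N).
It fails at once if a bystander is shifted by more than 30 mm (distance of any of tin, spare_lever, screwdriver, letters, tape_roll, stamp, pen_mug from where it was at the start of the episode above 0.03 m).
It also fails if it takes over 72 s, if anything falls off the work surface, if the arm or the gripper's body presses on something with over 40 N, if the wrist force passes 120 N, or if a joint passes its speed limit or range.

## Working session

There is one attempt and no reset: what is moved stays moved. The work goes in short steps, each a Python script; the robot and the scene stay as the last script left them, time stands still between calls to the robot, and variables do not carry over. Pictures are saved under pics/ and viewed, and the job is handed in when it is done.

```bash
ls; mkdir -p pics
cat > h.py <<'E'
import numpy as np, cv2
from plant import manip
from scipy.spatial.transform import Rotation as R
def cloud(im, T=None):
    d=im["depth"]; K=np.array(im["intrinsics"]); k1=im["k1"]
    v,u=np.mgrid[0:480,0:640]
    x=(u-K[0,2])/K[0,0]; y=(v-K[1,2])/K[1,1]
    xd,yd=x.copy(),y.copy()
    for _ in range(8):
        f=1+k1*(x*x+y*y); x=xd/f; y=yd/f
    P=np.stack([x*d,-y*d,-d,np.ones_like(d)],-1)
    T=np.array(im["pose"]) if T is None else T
    W=P@T.T
    W=W[...,:3]; W[d==0]=np.nan
    return W
E
python3 - <<'E'
from h import *
for n in ("scene","side","wrist"):
    im=manip.get_image(n); cv2.imwrite(f"pics/{n}0.png",im["pixels"][...,::-1]); np.savez(f"{n}0.npz",**{k:v for k,v in im.items()})
    print(n,im.get("pose"),im["intrinsics"],im["k1"])
s=manip.read_state(); print(s)
E
```

```text
pics
scene [[ 2.13589086e-01 -7.79929276e-01  5.88294167e-01  1.14097788e+03]
 [ 9.76825280e-01  1.61959245e-01 -1.39934180e-01 -1.51546676e+02]
 [ 1.38590852e-02  6.04549028e-01  7.96447361e-01  8.50524823e+02]
 [ 0.00000000e+00  0.00000000e+00  0.00000000e+00  1.00000000e+00]] [[563.57158786   0.         325.75808821]
 [  0.         563.57158786 228.62343452]
 [  0.           0.           1.        ]] 0.0036296705241719053
side [[ 9.75913861e-01  1.45676368e-01 -1.62390058e-01  4.77106718e+02]
 [-2.17621979e-01  7.02144505e-01 -6.77962955e-01 -4.99802936e+02]
 [ 1.52581059e-02  6.96973091e-01  7.16934935e-01  5.52267202e+02]
 [ 0.00000000e+00  0.00000000e+00  0.00000000e+00  1.00000000e+00]] [[433.81262666   0.         315.55650137]
 [  0.         433.81262666 243.18871233]
 [  0.           0.           1.        ]] -0.033949327796131544
wrist None [[347.57884839   0.         319.84469225]
 [  0.         347.57884839 233.9904694 ]
 [  0.           0.           1.        ]] -0.0333095784943313
{'time': 0.15, 'q': array([-1.22673518e+00,  9.17032359e-02,  1.23159528e+00, -2.63740301e-05,
        1.81980763e+00, -5.67355187e-02]), 'joint_vel': array([-0.00084779, -0.00304808, -0.00188553, -0.00106982, -0.00072338,
        0.00024247]), 'joint_torque': array([ 1.22655914e-03, -4.59371138e+01, -4.18528104e+01, -9.64078890e-05,
        9.50561865e-03,  5.98097614e-06]), 'tcp_pos': array([ 233.99066554, -552.26386958,  230.40814554]), 'tool_rot': array([ 2.00153341,  0.40813057, -2.00202771]), 'ft_force': array([-0.27256434, -0.22254266,  0.28515769]), 'ft_torque': array([ 0.00585031, -0.01199626,  0.03280626]), 'grip_width': 85.41888025514822}
```

View pics/scene0.png

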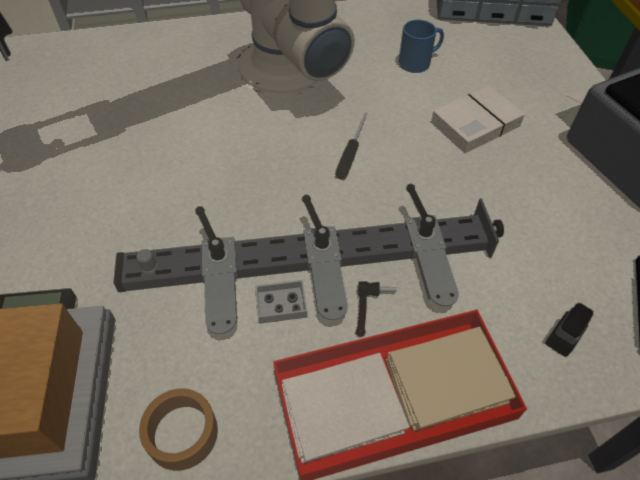

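View pics/side0.png

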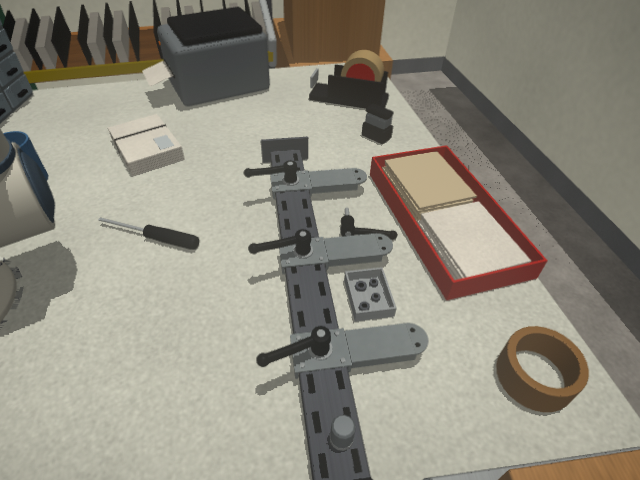

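Run:
```python
from h import *
# orthographic height/colour map: 1 px = 1 mm, x 300..750 -> rows, y -450..450 -> cols
for n in ("scene","side"):
    im=dict(np.load(f"{n}0.npz")); W=cloud(im)
    p=W.reshape(-1,3); c=im["pixels"].reshape(-1,3)
    ok=np.isfinite(p).all(1)&(p[:,0]>250)&(p[:,0]<700)&(p[:,1]>-480)&(p[:,1]<310)&(p[:,2]>-10)&(p[:,2]<150)
    p=p[ok];c=c[ok]
    o=np.argsort(p[:,2]); p=p[o];c=c[o]
    img=np.zeros((450,790,3),np.uint8)
    h=np.clip(p[:,2]*3,0,255).astype(np.uint8)
    r=(p[:,0]-250).astype(int); q=(p[:,1]+480).astype(int)
    col=cv2.applyColorMap(h[:,None],cv2.COLORMAP_JET)[:,0]
    for dx in(0,1):
        for dy in (0,1):
            img[np.clip(r+dx,0,449),np.clip(q+dy,0,789)]=col
    cv2.imwrite(f"pics/top_{n}.png",img)
    b=(p[:,2]<12); print(n,"bench z",np.median(p[b,2]))
    for nm,lo,hi in(("hubtop",64,85),):
        s=(p[:,2]>lo)&(p[:,2]<hi)&(c.max(1)<90)
        q=p[s]
        # cluster
        m=np.zeros((450,790),np.uint8); m[(q[:,0]-250).astype(int),(q[:,1]+480).astype(int)]=1
        m=cv2.dilate(m,np.ones((5,5)))
        k,l,st,ce=cv2.connectedComponentsWithStats(m)
        for i in range(1,k): print(nm,st[i],ce[i][::-1]+[250,-480])
```

```text
scene bench z -0.3577946256239102
hubtop [ 246  223   44   99 1837] [ 525.82906913 -213.91290147]
hubtop [ 435  234   37  101 1818] [537.64686469 -28.62486249]
hubtop [ 627  247   33  102 1826] [551.07995619 161.44468784]
hubtop [140 297  31  24 381] [ 559.61942257 -324.60629921]
hubtop [ 53 419   9  31 198] [ 684.48484848 -423.18181818]
side bench z 0.8140173892443272
hubtop [ 243  219   46  103 1858] [ 524.46178687 -215.56350915]
hubtop [ 433  231   38  103 1816] [536.76321586 -30.6404185 ]
hubtop [ 626  244   34  103 1731] [550.35181976 159.90063547]
hubtop [139 289  31  31 363] [ 550.57024793 -329.03581267]
hubtop [163 308   6   8  42] [ 561.5 -314.5]
hubtop [154 315   7   5  35] [ 567. -323.]
```

Run:
```python
from h import *
im=cv2.imread("pics/scene0.png")
cv2.imwrite("pics/crop1.png",cv2.resize(im[180:345,110:510],None,fx=2,fy=2,interpolation=cv2.INTER_CUBIC))
```

```text
(no output)
```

View pics/top_scene.png

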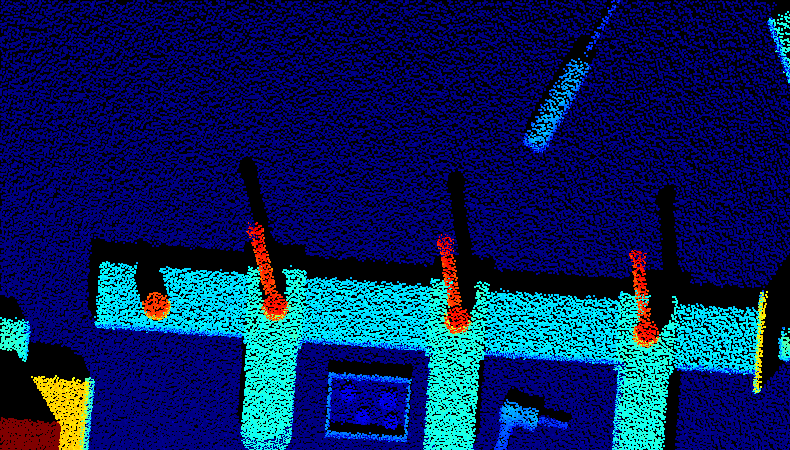

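View pics/top_side.png

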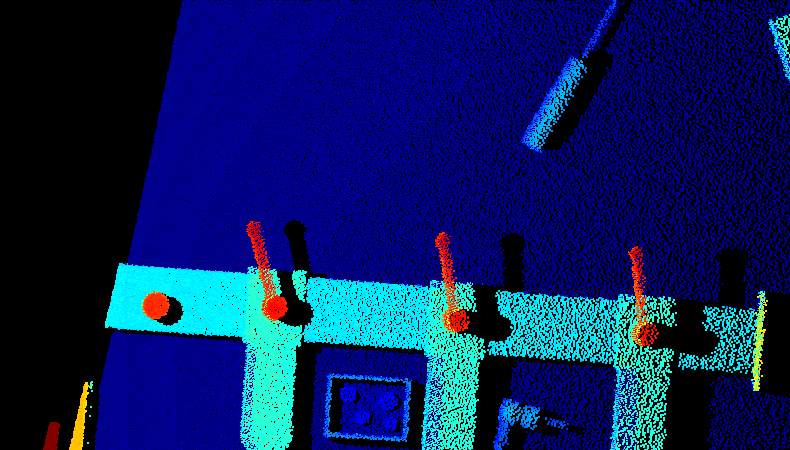

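View pics/crop1.png

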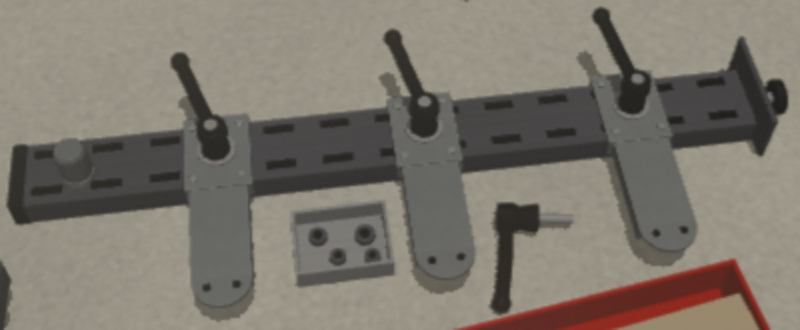

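Run:
```python
from h import *
from scipy.optimize import least_squares
H=[(557,-205),(571,-23),(583,166)]; M=(555,-325)
for n in ("scene","side"):
    im=dict(np.load(f"{n}0.npz")); p=cloud(im).reshape(-1,3); p=p[np.isfinite(p).all(1)]
    def circ(q,r): 
        # fit filled disc: min enclosing of top points
        return least_squares(lambda c: np.maximum(np.hypot(*(q-c).T)-r,0), np.median(q,0)).x
    for h in H:
        d=np.hypot(p[:,0]-h[0],p[:,1]-h[1])
        a=p[(d<100)&(p[:,2]>60)&(p[:,2]<85)]
        top=a[(np.hypot(*(a[:,:2]-h).T)<22)]; zt=np.percentile(top[:,2],90)
        hc=np.median(top[top[:,2]>zt-4][:,:2],0)
        arm=a[(np.hypot(*(a[:,:2]-hc).T)>25)]
        v=arm[:,:2].mean(0)-hc; u,s,vt=np.linalg.svd(arm[:,:2]-arm[:,:2].mean(0)); e=vt[0]*np.sign(vt[0]@v)
        t=(arm[:,:2]-hc)@e
        off=(arm[:,:2].mean(0)-hc)@[-e[1],e[0]]
        print(n,"hub",hc,zt,"ang",np.degrees(np.arctan2(e[1],e[0]))%360,"len",np.percentile(t,99),"off",off,"zarm",np.percentile(arm[:,2],90))
    q=p[(np.hypot(p[:,0]-M[0],p[:,1]-M[1])<25)&(p[:,2]>62)&(p[:,2]<80)]
    print(n,"marker",np.median(q,0),(q[:,:2].min(0)+q[:,:2].max(0))/2,np.ptp(q[:,:2],axis=0))
    # arms
    for h in H:
        s=p[(p[:,2]>26)&(p[:,2]<44)&(p[:,0]>h[0]+45)&(p[:,0]<h[0]+120)&(abs(p[:,1]-h[1]+5)<40)]
        bins=[]
        for x in np.arange(h[0]+48,h[0]+118,5):
            k=s[abs(s[:,0]-x)<3]; bins.append((x,(np.percentile(k[:,1],2)+np.percentile(k[:,1],98))/2))
        f=np.polyfit(*np.array(bins).T,1); print(" arm slope",f[0],"y at +85",np.polyval(f,h[0]+85),"z",np.median(s[:,2]))
for x,y in [(490,-222),(505,-50),(515,150),(555,-325),(640,-210),(655,-28),(668,160)]:
    for z in (45,150):
        for yaw in(0,180):
            r=R.from_euler('z',yaw,degrees=True)*R.from_matrix(np.array([[0,1,0],[0,0,-1],[-1,0,0]]))
            q=manip.solve_ik([x,y,z],r.as_rotvec()); print(x,y,z,yaw,None if q is None else np.round(q,2))
```

```text
scene hub [ 555.98477765 -206.04123315] 73.6603637252153 ang 194.20888808144312 len 84.61539865419132 off 0.31533853044630256 zarm 75.29838402216778
scene hub [569.56323032 -23.60544435] 73.6886382080841 ang 188.62251995131254 len 85.51413465605653 off 0.6859448992939008 zarm 75.07012406292178
scene hub [582.47864551 164.92141307] 73.52726693081277 ang 185.96593297720062 len 83.06489183063508 off 0.7465876749621616 zarm 75.66048593749392
scene marker [ 557.467014   -323.59193366   68.57985672] [ 555.54114929 -324.17139852] [26.60381605 26.27493552]
 arm slope -0.0626499639952839 y at +85 -211.3659380539489 z 33.4785707600264
 arm slope -0.07313405834043638 y at +85 -29.449144127949427 z 33.762619407421255
 arm slope -0.07050694480551746 y at +85 159.14385599443278 z 33.84046871165208
side hub [ 554.78500776 -208.06065531] 73.95847827090917 ang 194.6300501448635 len 85.09405656253452 off -0.04306071805852518 zarm 77.13089972909026
side hub [567.98390096 -26.07491571] 73.85768055120413 ang 189.37377572686833 len 85.44460659073549 off 0.22774662985339944 zarm 75.94834894683834
side hub 
[... 878 characters left out ...]
0.08  1.55 -0.    1.68  0.22]
515 150 150 180 None
555 -325 45 0 [-0.58  0.25  1.39 -0.    1.51 -0.58]
555 -325 45 180 [-0.58  0.25  1.39 -0.    1.51  2.56]
555 -325 150 0 [-0.58  0.21  1.25 -0.    1.69 -0.58]
555 -325 150 180 [-0.58  0.21  1.25 -0.    1.69  2.56]
640 -210 45 0 [-0.37  0.33  1.29 -0.    1.52 -0.37]
640 -210 45 180 None
640 -210 150 0 [-0.37  0.29  1.15 -0.    1.7  -0.37]
640 -210 150 180 None
655 -28 45 0 [-0.09  0.28  1.35 -0.    1.51 -0.09]
655 -28 45 180 None
655 -28 150 0 [-0.09  0.24  1.21 -0.    1.69 -0.09]
655 -28 150 180 None
668 160 45 0 [ 0.19  0.36  1.25 -0.    1.53  0.19]
668 160 45 180 None
668 160 150 0 [ 0.19  0.33  1.11 -0.    1.71  0.19]
668 160 150 180 None
```

```bash
cat >> h.py <<'E'
O={'a':np.array([555.4,-207.]),'b':np.array([568.8,-24.8]),'c':np.array([582.2,163.9])}
TH=np.arctan(-0.0705)
BX=np.array([np.cos(TH),np.sin(TH)]); BY=np.array([-BX[1],BX[0]])
ROT=(R.from_euler('z',TH)*R.from_matrix(np.array([[0,1,0],[0,0,-1],[-1,0,0]]))).as_rotvec()
def pt(l,x,y,z): return list(O[l]+x*BX+y*BY)+[z]
def loc(l,p): d=np.array(p[:2])-O[l]; return np.round([d@BX,d@BY],1)
def st(l,msg=''):
    s=manip.read_state(); f=s["ft_force"]; print(msg,"t%.2f"%s["time"],"loc",loc(l,s["tcp_pos"]),"z%.1f"%s["tcp_pos"][2],"Fx,Fy br",np.round([f[:2]@BX,f[:2]@BY,f[2]],2)); return s
E
python3 - <<'E'
from h import *
manip.set_gripper(0)
manip.move_pose(pt('a',-66,-60,110),ROT)
manip.move_l(pt('a',-66,-60,46),vel=120)
manip.pause(0.2); st('a','start')
print(manip.move_l(pt('a',-66,-25,46),vel=10,stop_force=4)); st('a','hit4'); manip.pause(0.15); st('a','hold')
E
```

```text
start t3.29 loc [-65.4 -60.4] z47.3 Fx,Fy br [ 0.73  0.01 -0.39]
True
hit4 t5.23 loc [-66.1 -42. ] z45.9 Fx,Fy br [ 0.87 -2.35  0.39]
hold t5.38 loc [-66.3 -41.9] z45.5 Fx,Fy br [ 1.26 -3.23  1.64]
```

Run:
```python
from h import *
for i in range(8):
    s=manip.read_state(); y=loc('a',s['tcp_pos'])[1]
    manip.move_l(pt('a',-66,-41.8+0.5*(i+1),46),vel=10); manip.pause(0.05)
    s=st('a',i)
    if s["ft_force"][:2]@BY<-9: break
```

```text
0 t5.68 loc [-66.1 -41.6] z45.9 Fx,Fy br [ 0.52 -3.75 -0.47]
1 t5.98 loc [-66.2 -41.2] z46.0 Fx,Fy br [-0.11 -5.86  0.78]
2 t6.28 loc [-66.1 -40.8] z46.1 Fx,Fy br [-0.9  -5.78  0.9 ]
3 t6.58 loc [-66.  -40.5] z46.1 Fx,Fy br [ 0.13 -6.73  0.38]
4 t6.88 loc [-66.  -40.1] z46.1 Fx,Fy br [ 1.08 -6.56  1.2 ]
5 t7.18 loc [-66.  -39.8] z46.2 Fx,Fy br [ 0.4  -7.89  0.23]
6 t7.48 loc [-65.9 -39.5] z46.2 Fx,Fy br [ 0.43 -8.31  0.57]
7 t7.78 loc [-65.8 -39.1] z46.3 Fx,Fy br [ 0.36 -7.84  0.29]
```

```bash
cat >> h.py <<'E'
def probe(l,y0,y1,f=9,v=10,x=-66):
    manip.move_pose(pt(l,x,y0,110),ROT); manip.move_l(pt(l,x,y0,46),vel=120); manip.pause(0.15); st(l,'start')
    print(manip.move_l(pt(l,x,y1,46),vel=v,stop_force=f)); st(l,'stop'); manip.pause(0.15); st(l,'hold')
E
python3 - <<'E'
from h import *
manip.move_l(pt('a',-66,-60,46),vel=60); manip.move_l(pt('a',-66,-60,110),vel=200)
probe('b',-48,-28,7)
E
```

```text
start t10.40 loc [-65.2 -48.2] z47.3 Fx,Fy br [ 0.76 -0.01 -0.14]
False
stop t12.55 loc [-66. -28.] z46.0 Fx,Fy br [-1.01 -2.77  0.28]
hold t12.70 loc [-66. -28.] z46.0 Fx,Fy br [-1.39 -2.13  0.34]
```

Run:
```python
from h import *
print(manip.move_l(pt('b',-66,60,46),vel=11,stop_force=6)); st('b','stop'); manip.pause(0.15); st('b','hold')
```

```text
True
stop t16.79 loc [-66.1  13.8] z45.9 Fx,Fy br [-0.7  -6.86  2.62]
hold t16.94 loc [-66.2  13.8] z45.8 Fx,Fy br [-1.43 -3.96  2.13]
```

Run:
```python
from h import *
for i in range(10):
    manip.move_l(pt('b',-66,13.8+0.5*(i+1),46),vel=10); manip.pause(0.1)
    f=[]
    s=st('b',i); f=s["ft_force"][:2]@BY
    if f<-9.5: break
```

```text
0 t17.29 loc [-66.1  14. ] z46.0 Fx,Fy br [-1.16 -5.68  1.55]
1 t17.64 loc [-66.   14.2] z46.0 Fx,Fy br [ 0.75 -7.48  2.51]
2 t17.99 loc [-66.   14.4] z46.0 Fx,Fy br [-0.54 -7.66  2.14]
3 t18.34 loc [-65.9  14.7] z46.0 Fx,Fy br [ 0.25 -8.02  1.62]
4 t18.69 loc [-65.9  14.9] z46.0 Fx,Fy br [ 0.33 -9.28  0.7 ]
5 t19.04 loc [-65.9  15.1] z46.0 Fx,Fy br [  0.05 -10.85   0.82]
```

Run:
```python
from h import *
manip.pause(0.2); st('b','held')
manip.move_l(pt('b',-66,-5,46),vel=60); manip.move_l(pt('b',-66,-5,140),vel=250)
im=manip.get_image("side"); cv2.imwrite("pics/side1.png",im["pixels"][...,::-1])
p=cloud(im).reshape(-1,3); p=p[np.isfinite(p).all(1)]
d=np.hypot(p[:,0]-568,p[:,1]+26); a=p[(d>25)&(d<95)&(p[:,2]>60)&(p[:,2]<82)&(p[:,0]<560)]
print(len(a),a[:,:2].mean(0)-[568,-26])
M=np.array([555.1,-324.6])
manip.set_gripper(85)
manip.move_pose([*M,130],ROT)
s=manip.read_state(); im=manip.get_image("wrist"); cv2.imwrite("pics/w1.png",im["pixels"][...,::-1])
T=np.eye(4);T[:3,:3]=R.from_rotvec(s["tool_rot"]).as_matrix();T[:3,3]=s["tcp_pos"]
W=cloud(im,T@np.array(im["T_tool_cam"])).reshape(-1,3); W=W[np.isfinite(W).all(1)]
q=W[(np.hypot(*(W[:,:2]-M).T)<25)&(W[:,2]>60)&(W[:,2]<80)]
print("marker wrist",len(q),(q.min(0)+q.max(0))/2,np.ptp(q,axis=0)); st('a')
```

```text
held t19.24 loc [-65.9  15.1] z46.0 Fx,Fy br [  0.17 -10.05   1.35]
316 [-48.47958921  28.24247371]
marker wrist 1487 [ 553.0888276  -325.73874231   66.65521344] [27.11027781 26.81341055 13.02323586]
 t22.33 loc [   8.4 -115.8] z130.5 Fx,Fy br [-0.82  0.77 -0.09]
```

View pics/side1.png

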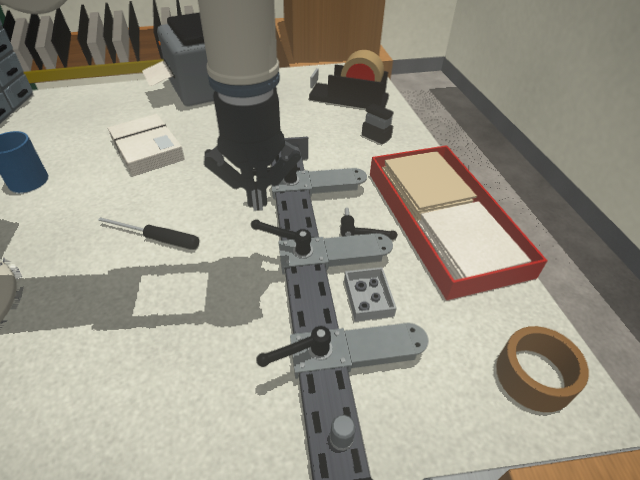

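View pics/w1.png

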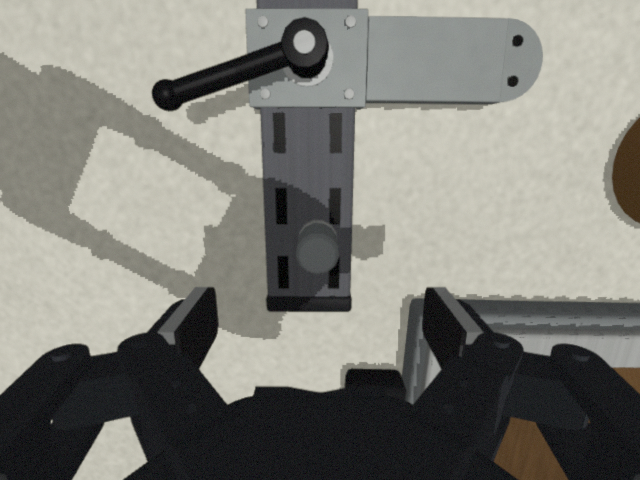

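Run:
```python
from h import *
M=np.array([554.6,-325.0])
manip.move_l([*M,36],vel=100); manip.pause(0.1); st('a','down')
manip.set_gripper(0,grip_force=30); print("w",manip.read_state()["grip_width"])
manip.move_l([*M,120],vel=100); print("w",manip.read_state()["grip_width"]); st('b')
im=manip.get_image("side"); cv2.imwrite("pics/side2.png",im["pixels"][...,::-1])
```

```text
down t23.52 loc [   8.1 -118.1] z37.2 Fx,Fy br [ 0.08 -0.01 -0.32]
w 26.972793876233112
w 27.031340754998837
 t25.07 loc [   6.6 -300.2] z118.9 Fx,Fy br [-0.33  0.87 -0.42]
```

View pics/side2.png

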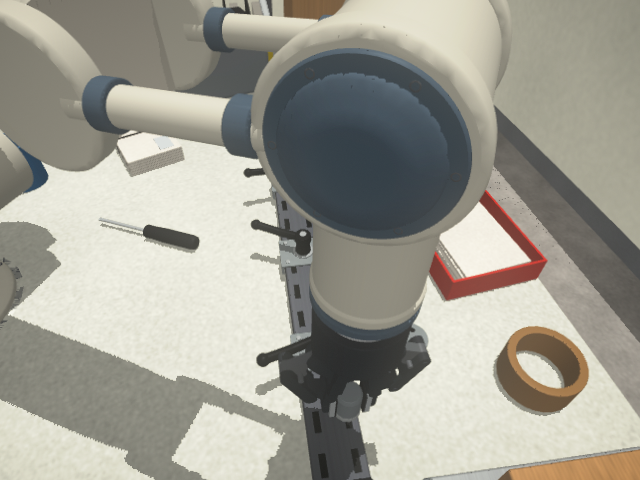

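Run:
```python
from h import *
manip.move_l(pt('b',90,0,120),vel=180)
manip.move_l(pt('b',90,0,50),vel=100); manip.pause(0.15); st('b')
print(manip.move_l(pt('b',90,0,38),vel=12,stop_force=3)); st('b','touch'); manip.pause(0.1); st('b')
```

```text
t28.01 loc [90.7 -0. ] z51.3 Fx,Fy br [-0.12 -0.41  0.19]
True
touch t28.77 loc [89.9 -0. ] z40.1 Fx,Fy br [ 0.44 -0.36  5.  ]
 t28.88 loc [89.9 -0. ] z40.1 Fx,Fy br [0.28 0.19 4.79]
```

Run:
```python
from h import *
manip.set_gripper(60); manip.pause(0.2); st('b')
manip.move_l(pt('b',90,0,170),vel=120); 
manip.move_pose(pt('b',-60,-150,220),ROT); st('b')
for n in("scene","side"):
    im=manip.get_image(n); cv2.imwrite(f"pics/{n}3.png",im["pixels"][...,::-1])
    p=cloud(im).reshape(-1,3); p=p[np.isfinite(p).all(1)]
    m=pt('b',90,0,0)
    q=p[(np.hypot(p[:,0]-m[0],p[:,1]-m[1])<28)&(p[:,2]>64)&(p[:,2]<90)]
    c=(q.min(0)+q.max(0))/2 if len(q) else [0,0,0]
    print(n,len(q),c,loc('b',c) , np.ptp(q,axis=0) if len(q) else 0)
    h={'a':(555.4,-207),'b':(568.8,-24.8),'c':(582.2,163.9)}
    for k,o in h.items():
        d=np.hypot(p[:,0]-o[0],p[:,1]-o[1]); a=p[(d>25)&(d<95)&(p[:,2]>60)&(p[:,2]<82)&(p[:,0]<o[0])]
        if len(a): e=np.linalg.svd(a[:,:2]-a[:,:2].mean(0),full_matrices=False)[2][0]; e=-e*np.sign(e[0]); print(k,len(a),np.degrees(np.arctan2(e[1],e[0]))%360)
```

```text
t29.49 loc [89.1 -0. ] z38.8 Fx,Fy br [0.17 0.37 0.95]
 t31.61 loc [ -59.6 -149.5] z219.4 Fx,Fy br [-0.74 -0.54 -0.22]
scene 215 [660.2912798  -30.86867712  70.4624123 ] [91.7  0.4] [24.80438915 27.63847086 12.72342146]
a 225 194.43916314514894
b 221 149.89937352782616
c 212 185.7771934716496
side 213 [659.30640072 -32.7792595   70.1043565 ] [90.8 -1.6] [26.45285126 26.64226139 12.04412913]
a 532 194.52925754438414
b 316 150.27491505238646
```

View pics/scene3.png

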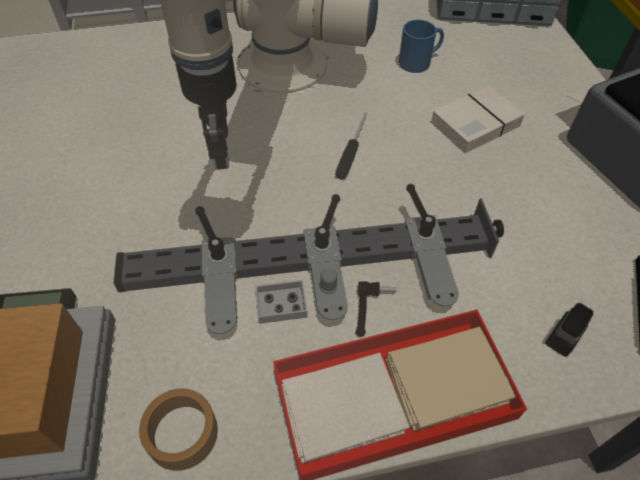

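View pics/side3.png

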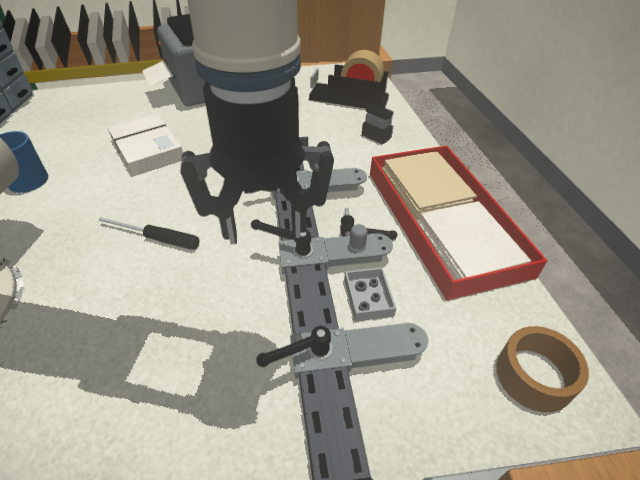

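Marker stands at scene (327,281) and lever B's arm tip is at (335,200). Lever A's measured angle hasn't changed. My contact geometry had predicted about 30° past the bracket axis under load, but the camera shows 26°. I have time to press lever B again and confirm it is solid from where it now rests.

Run:
```python
from h import *
def ang(n):
    im=manip.get_image(n); cv2.imwrite(f"pics/press_{n}.png",im["pixels"][...,::-1]); p=cloud(im).reshape(-1,3); p=p[np.isfinite(p).all(1)]
    o=(568.8,-24.8); d=np.hypot(p[:,0]-o[0],p[:,1]-o[1]); a=p[(d>25)&(d<60)&(p[:,2]>60)&(p[:,2]<77)&(p[:,0]<o[0])]
    m=a[:,:2].mean(0)-o; print("ang",n,len(a),np.degrees(np.arctan2(m[1],m[0])))
manip.set_gripper(0)
manip.move_pose(pt('b',-66,-10,110),ROT); manip.move_l(pt('b',-66,-10,46),vel=120); manip.pause(0.15); st('b','start'); 
print(manip.move_l(pt('b',-66,20,46),vel=10,stop_force=5)); st('b','stop'); manip.pause(0.15); s=st('b','hold')
y=loc('b',s['tcp_pos'])[1]
for i in range(10):
    manip.move_l(pt('b',-66,y+0.5*(i+1),46),vel=10); manip.pause(0.1)
    s=st('b',i)
    if s["ft_force"][:2]@BY<-9.5: break
ang("scene"); ang("side")
```

```text
start t33.88 loc [-65.2 -10.2] z47.4 Fx,Fy br [-0.6   0.12  0.54]
True
stop t36.02 loc [-66.1  12.9] z45.6 Fx,Fy br [ 0.5  -1.99  1.13]
hold t36.17 loc [-66.4  13. ] z45.2 Fx,Fy br [ 0.4  -1.74  0.99]
0 t36.53 loc [-66.2  13.3] z45.7 Fx,Fy br [-0.71 -4.74 -0.89]
1 t36.88 loc [-66.1  13.6] z45.8 Fx,Fy br [ 0.18 -5.13 -0.22]
2 t37.23 loc [-66.1  13.9] z45.8 Fx,Fy br [ 0.64 -5.32 -1.69]
3 t37.58 loc [-66.   14.1] z45.8 Fx,Fy br [-0.37 -7.44 -1.26]
4 t37.93 loc [-66.   14.4] z45.8 Fx,Fy br [ 0.   -8.23 -1.6 ]
5 t38.28 loc [-66.   14.7] z45.8 Fx,Fy br [ 1.53 -7.74 -2.12]
6 t38.63 loc [-65.9  14.9] z45.8 Fx,Fy br [-0.52 -9.41 -2.25]
7 t38.98 loc [-65.9  15.2] z45.7 Fx,Fy br [  0.62 -10.15  -0.89]
ang scene 149 148.2814354992917
ang side 193 155.4612804110803
```

Run:
```python
from h import *
manip.move_l(pt('b',-66,-8,46),vel=60); manip.move_l(pt('b',-66,-8,150),vel=200)
manip.move_pose(pt('b',-60,-150,220),ROT); manip.pause(0.2); st('b')
im=manip.get_image("scene"); p=cloud(im).reshape(-1,3); p=p[np.isfinite(p).all(1)]
cv2.imwrite("pics/scene4.png",im["pixels"][...,::-1])
m=pt('b',90,0,0); q=p[(np.hypot(p[:,0]-m[0],p[:,1]-m[1])<28)&(p[:,2]>64)&(p[:,2]<90)]; c=(q.min(0)+q.max(0))/2; print(loc('b',c),np.percentile(q[:,2],80))
for k,o in O.items():
    d=np.hypot(p[:,0]-o[0],p[:,1]-o[1]); a=p[(d>25)&(d<95)&(p[:,2]>60)&(p[:,2]<82)&(p[:,0]<o[0])]
    e=np.linalg.svd(a[:,:2]-a[:,:2].mean(0),full_matrices=False)[2][0]; e=-e*np.sign(e[0]); print(k,len(a),np.degrees(np.arctan2(e[1],e[0]))%360)
manip.job_done()
```

```text
t41.19 loc [ -60.2 -148.5] z218.7 Fx,Fy br [-0.3   1.2  -0.56]
[91.9  0.5] 74.36616402280171
a 224 194.69276022269472
b 221 149.85898776268726
c 213 185.81052928373478
the job is handed in; nothing more can be done
```

The loose lever was B, the middle one. I turned it home, stood the marker magnet on its bracket's shelf arm, and handed the job in at about 41 s. No verdict is reported.

- **Lever A:** It is tight. The force built steadily to about 8 N over 3–4 mm, and I stopped there, short of the full 10 N. Its angle was unchanged at the end (194.7° against 194.2° at the start).
- **Lever B:** It gave at 2–3 N and turned about 39° clockwise, then came up solid at 10–11 N. It stayed there when released, about 26° on the +y side of its bracket.
- **Lever C:** I did not push it, since only one lever was said to be loose and B clearly was. Its angle in the camera is unchanged.
- **Marker:** It stands about 91 mm along the arm and within 2 mm of the centre line. Its top measured 74 mm above the bench, as it should.
- **Bystanders and end state:** Nothing else looked moved in the pictures, and the arm is clear of everything.

Two checks disagreed:
- **Lever angle under load:** My rough contact geometry put B near 32° when pressed, but the camera showed 26° at rest. I pressed it again: contact came at about 13 mm and 10 N was reached at the same spot as before, with only about 2 mm of elastic wind-up, so I take it as home.
- **Camera angles during that press:** The two camera readings differed by 7°, probably because the gripper was in view, so I did not use them.

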